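# Spring check: clamp the pointer rod and draw it out to the flag

## Task

Swing the yellow-balled toggle clamp of the check nest over centre until it is shut firmly on the barrel of the pointer rod lying there, and only then pull the rod out by its blue knob, against its inner spring, until the red disc at its tip is level with the yellow flag. Do not run the rod out to its end stop or shift the other things on the bench. Finish while still gripping the knob and holding the disc at the flag, with the clamp shut and the barrel seated in the nest.

Things in the scene. Friction and masses are not known exactly. Their poses are not given: they have to be found in the camera images.
- nest: fixed pale aluminium check nest: foot bar 64 x 285 x 12 mm, two dark vee saddles (46 mm wide, 16 thick, 60 high) at y = -31 and +31 mm. Origin on the bench midway between them; +y along the rod, the way it is pulled (roughly to the robot's left); +x to the clamp's hinge (roughly away from the robot); z up. White scale rail, 20 mm high, at x = -23, y = 148 to 205 mm
- nest_axis (a point): point on the nest where the middle of the barrel lies when seated: 55 mm above the nest's origin; axes as the nest's
- clamp_arm (a joint): angle of the clamp arm (rad): 0 fully open, leaning back away from the rod; about 1.75 (to 0.03 either way) shut, level, foot on the barrel. A spring throws it either way from about 0.3: below that it keeps it open, beyond it pulls it shut with up to 0.6 N m and presses the foot down with about 10 N. Moving the ball takes under 8 N
- clamp_ball (a point): centre of the yellow ball, 24 mm across, at the end of the clamp arm, 90 mm from the hinge line; about 165 mm above the bench open, 115 mm shut. Swings round the hinge over the top towards the robot and down, in the nest's x-z plane at nest y = 0. Pinch it from above, fingers closing along nest y; its stem is 9 mm thick, the arm 14 mm wide
- clamp_hinge (a point): middle of the clamp's hinge line, 85 mm above the bench at nest x = 45 mm; the hinge line runs along the nest's y axis
- barrel: the pointer rod's barrel, loose: steel tube 22 mm diameter, about 126 mm long, lying in the saddles with its brass collar (32 mm diameter) between them; when the rod is pulled, the collar bears on the front saddle after up to 1.5 mm. Origin at the middle of its axis; y along the axis towards the rod.
- pull_rod (a joint): how far the rod is drawn out of the barrel (m): 0 fully in, 0.08 at its end stop. The spring pulls it back in with about 2.4 N at 0, rising by 1.2 N per 10 mm (about 9 N at 55 mm).
- rod_grip (a point): middle of the blue knob of the rod, where to grip: 18 mm diameter, 32 mm long, with a rim of 25 mm diameter at its outer end, 16 to 20 mm beyond this point along nest +y. 55 mm above the bench, 43 mm above the foot bar. Grip from above, fingers closing along nest x. The barrel's mouth is 22 mm behind it while the rod is in
- rod_tip (a point): centre of the red disc, 18 mm diameter and 4 mm thick, at the tip of the rod, 43 mm beyond the middle of the knob; level with the flag when it has the same nest y as flag_tip
- flag_tip (a point): end of the yellow flag fin (3 mm thick) that points at the rod from nest x = -12 mm, 55 mm above the bench; stays fixed and marks the length to reach, a draw of about 35 to 58 mm; axes as the nest's
- parts_tub: blue round tub, 69 mm diameter, 30 mm high, bystander
- tape_roll: cream roll of tape, 68 mm diameter, 19 mm high, bystander
- hexkey: black hex key, 77 x 26 x 4 mm, bystander
- screwdriver: red screwdriver, 157 mm long, 19 mm high, bystander
- brass_coupling: brass coupling, 22 mm diameter, 25 mm high, bystander
- thumb_nut: white knurled nut, 26 mm diameter, 17 mm high, bystander

How it is judged:
By the outcome, as a careful person would: the job done as asked, in the order asked, and still so for the second after the job is handed in, while the arm keeps its last pose, push and grip.
It also fails if it takes over 51 s, if anything falls off the work surface, if the arm or the gripper's body presses on something with over 40 N, if the wrist force passes 120 N, or if a joint passes its speed limit or range.

## Robot

A 6-joint arm with a two-finger parallel gripper is mounted at the origin on a cart in front of the work surface, level with it; the furniture and walls round the work are solid. World frame = base frame: x ahead of the robot, y to its left, z up, the work surface at z = 0. Lengths are in m, angles in rad, forces in N, time in s.
With the tool pointing down it reaches from about 0.3 to 0.85 m from the base axis. Payload 5.4 kg.
Tool frame: the origin (TCP) lies on the centre line of the jaws, within the pads' length; the fingertips stand env.tcp_to_tips ahead of it and the grasp point (between the pads) lies 11 mm behind it (env.tcp_to_tips is the distance from the TCP to the fingertips, in m); x points along the fingers, y is the direction in which the jaws open and shut, and the axes are right-handed (so a half turn about x gives the same grasp; the last joint's range is limited). The gripper opens to 85 mm and grips with 20 to 120 N. Pads are 22 mm wide; open, the fingers measure 114 mm over their backs; the gripper's body (76 mm by 85 mm) begins 54 mm behind the grasp point. The pads swing forward as they close: fully open they stand 13 mm farther back than shut.
Start: joints at [-1.483, 0.158, 1.597, -0, 1.386, -0.21], TCP at [0.169, -0.55, 0.239] pointing down, gripper open.
Joint ranges: [-2.91, 2.91], [-0.94, 2.29], [0.18, 2.7], [-1.29, 4.43], [0.17, 2.64], [-3, 3]. Speed limits (rad/s): [2.57, 2.57, 3.14, 3.14, 3.14, 3.14].

## Interface

Orientations are given as a unit quaternion [x, y, z, w].
In Python, from plant import env gives the robot as it stands.
- The arm moves only by the tool send_rows, never from a script. Its argument "moves" is a list of rows, each an object with "offset": the shift along the tool's x, y, z in m, a list of three; "twist": the turn about the tool's x in rad; "hand": the finger opening in m, from 0 to 0.0854. A call has 1 to 8 rows; each row shifts and turns the commanded pose from where the row before left it, along the tool's axes as they then stand; what a row does not reach is not made up. A row lasts 1/12 s, in which the tool goes at most 41.7 mm and 7.16 degrees, less where a joint would pass 70% of its speed; a pose out of reach is approached as far as the arm can. A call is refused whole if a number of a shift passes 0.0417 or a number of a turn 0.125, either way. A call with a gripper value outside its range is refused whole. The fingers move at their own pace and stop on an object; "newtons" is the grip in N (left out, the last holds). Time passes only in rows, so rows that do not move let the fingers close. It gives the time, the measured TCP pose, the force and the opening at its end, in the units of the state.
- env.observe(): the state, without advancing time (a new reading comes with each control period).
- env.camera(name): name is "scene" or "top"; returns the picture (400x640x3 uint8, red, green, blue); there is no depth.
- env.camera_info(name): a dict with "fov_y" (degrees; the focal length in pixels is half the picture's height over the tangent of half this angle, whatever the lens; pixels are square), "cx", "cy" (the principal point, pixels), "R" (3x3) and "t" (3): a world point X has camera coordinates R X + t. Camera axes: x right, y down, z forward; pixel columns grow to the right and rows downward; lengths in m; the calibration is good to about 2 mm. A picture is of the moment at which its call begins. camera_info takes no time and is no camera call.
- env.sign_off(): hands the job in, once; it reports no verdict.
The state is a dict: "time_s": time; "joint_pos": joint angles; "qvel": joint speeds; "effort": joint torques, N m; "position": TCP position; "ee_rot": TCP orientation; "force": force on the tool from outside, world axes, zero at the start; "torque": the same for the moment, N m; "width": finger opening in m.
Only numpy, scipy, OpenCV 4.12 (cv2) and the standard library are available. Lean on these libraries where they do the work, as an engineer would, in place of code of your own. Each camera call takes 0.05 s, during which the arm holds its last target. There are 200 camera calls.

## Working session

There is one attempt and no reset: what is moved stays moved. The work goes in short steps, Python scripts to look and compute and a tool call to move; the robot and the scene stay as the last step left them, time stands still between calls to the robot, and variables do not carry over. Pictures are saved under pics/ and viewed, about 8 in all and at most 12, crops included, and the job is handed in when it is done.

Besides the shell and the picture viewer there is one more tool, called after "Emit:" in YAML: its name, and indented under it one key for each argument. send_rows: Moves the arm, as the interface text tells. Its arguments: {"type":"object","properties":{"moves":{"type":"array","items":{"type":"object","properties":{"offset":{"type":"array","items":{"type":"number"}},"twist":{"type":"number"},"hand":{"type":"number"}}}},"newtons":{"type":"number"}},"required":["moves"]}

```bash
ls; mkdir -p pics; python3 - <<'E'
from plant import env
import cv2,numpy as np
for n in("scene","top"):
    im=env.camera(n); cv2.imwrite(f"pics/{n}0.png",im[:,:,::-1]); i=env.camera_info(n)
    print(n,i)
print(env.tcp_to_tips, env.observe())
E
```

```text
pics
scene {'fov_y': 52.754889165267194, 'cx': 314.9892701183725, 'cy': 200.84402649073795, 'R': array([[-0.60029981, -0.7997002 ,  0.01094227],
       [-0.49234551,  0.35873105, -0.79303716],
       [ 0.63026664, -0.48144743, -0.60907498]]), 't': array([0.30011612, 0.35040591, 0.75308096])}
top {'fov_y': 49.01835691330668, 'cx': 317.5421910857058, 'cy': 193.68951640022846, 'R': array([[-0.0207194 , -0.99978479,  0.00103475],
       [-0.99810555,  0.02062461, -0.05796493],
       [ 0.05793111, -0.00223379, -0.99831808]]), 't': array([-0.00527705,  0.52890373,  1.0561894 ])}
0.008 {'time_s': 0.1, 'joint_pos': array([-1.48310149e+00,  1.59000734e-01,  1.59808699e+00,  2.80326403e-05,
        1.38622207e+00, -2.10076978e-01]), 'qvel': array([-0.00063078, -0.00181252, -0.00519985,  0.00153394,  0.00092383,
       -0.00200465]), 'effort': array([ 2.26679833e-05, -3.96985960e+01, -3.32341361e+01, -2.28162526e-04,
        4.02395264e-03, -1.57427189e-05]), 'position': array([ 0.16865327, -0.5491622 ,  0.23841676]), 'ee_rot': array([ 0.69933089,  0.10549324, -0.69923719,  0.1042825 ]), 'force': array([-0.50262315, -0.25861089, -0.30521295]), 'torque': array([ 0.03565594, -0.0376602 ,  0.0034838 ]), 'width': 0.08547342605354111}
```

View pics/scene0.png

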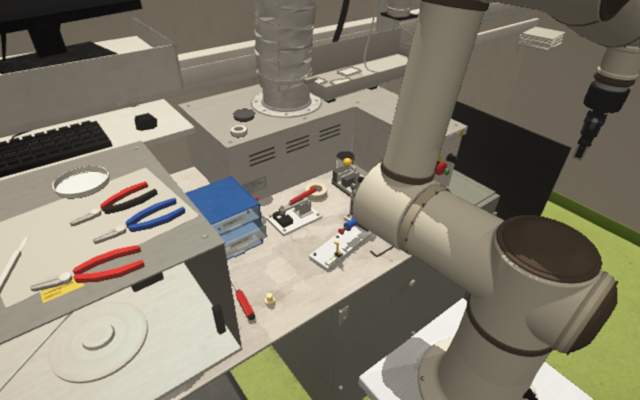

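View pics/top0.png

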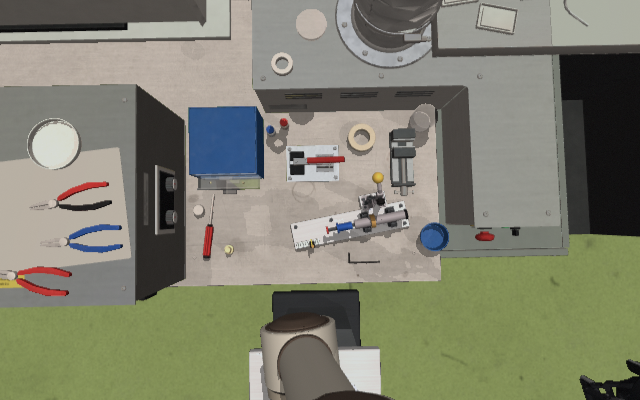

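The top view shows the nest from about (292,238) to (410,215), the ball at (378,177), the blue knob near (345,227), the red tip near (328,231) and the flag near (311,245). The tub is at (433,236). The scene view shows the ball at (347,161), but the arm hides part of the nest.

```bash
cat > h.py <<'E'
import numpy as np,cv2
from plant import env
def K(n):
    i=env.camera_info(n); return 200/np.tan(np.radians(i["fov_y"]/2)),i["cx"],i["cy"],np.array(i["R"]),np.array(i["t"])
def ray(n,p):
    f,cx,cy,R,t=K(n); d=R.T@np.array([(p[0]-cx)/f,(p[1]-cy)/f,1]); return -R.T@t,d/np.linalg.norm(d)
def onz(n,p,z):
    c,d=ray(n,p); return c+d*(z-c[2])/d[2]
def tri(p1,p2):
    c1,d1=ray("scene",p1); c2,d2=ray("top",p2)
    s=np.linalg.lstsq(np.c_[d1,-d2],c2-c1,rcond=None)[0]; a,b=c1+s[0]*d1,c2+s[1]*d2
    return (a+b)/2,np.linalg.norm(a-b)
def proj(n,X):
    f,cx,cy,R,t=K(n); q=R@X+t; return q[0]/q[2]*f+cx,q[1]/q[2]*f+cy
HSV=dict(yellow=((20,120,90),(32,255,255)),blue=((105,130,60),(125,255,255)),red=((0,150,70),(6,255,255)))
def blobs(im,col,box,mina=4):
    x0,y0,x1,y1=box; h=cv2.cvtColor(im[y0:y1,x0:x1],cv2.COLOR_RGB2HSV)
    n,l,s,c=cv2.connectedComponentsWithStats(cv2.inRange(h,*[np.array(v) for v in HSV[col]]))
    return [(np.round(c[i]+[x0,y0],1).tolist(),s[i,:].tolist()) for i in range(1,n) if s[i,4]>=mina]
E
python3 - <<'E'
from h import *
t=cv2.imread("pics/top0.png")[:,:,::-1].copy(); s=cv2.imread("pics/scene0.png")[:,:,::-1].copy()
for c in HSV: print(c,"top",blobs(t,c,(285,165,420,255)),"\n scene",blobs(s,c,(300,150,375,275)))
a=cv2.resize(t[165:260,280:450],None,fx=4.6,fy=4.6,interpolation=cv2.INTER_CUBIC)
cv2.imwrite("pics/c1.png",a[:,:,::-1])
E
```

```text
yellow top [([377.5, 177.3], [88, 7, 10, 11, 89]), ([311.1, 242.7], [26, 75, 2, 6, 7])] 
 scene [([346.8, 161.5], [43, 8, 9, 9, 63]), ([336.6, 245.8], [35, 92, 3, 11, 15])]
blue top [([343.8, 226.3], [51, 57, 16, 11, 103])] 
 scene [([350.8, 223.1], [45, 68, 11, 12, 56])]
red top [([326.8, 229.7], [41, 63, 2, 5, 6])] 
 scene [([307.5, 192.5], [0, 37, 16, 13, 72]), ([340.8, 230.8], [39, 79, 5, 5, 17])]
```

View pics/c1.png

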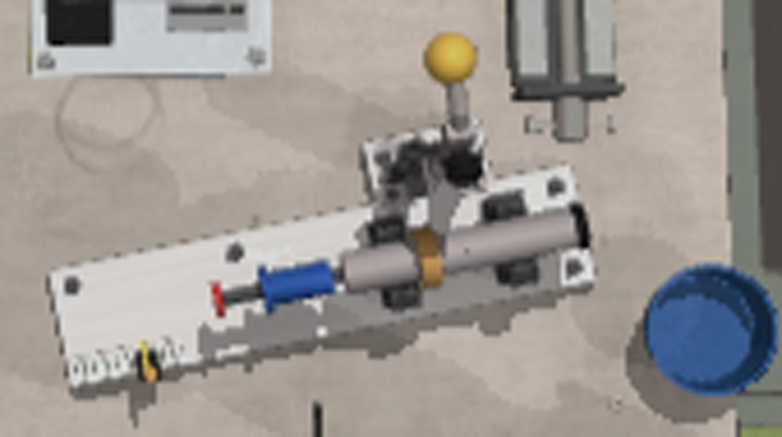

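The crop shows the rod running from the red disc (217,298) through the knob (298,283) and collar (430,257) to the barrel's end (583,226). The flag is at (147,360) and the ball at (451,57) in crop pixels.

```bash
cat > geo.py <<'E'
from h import *
P=lambda u,v:(280+u/4.6-.4,165+v/4.6-.4)
z=.055
disc=onz("top",(326.8,229.7),z); end=onz("top",P(578,226),z); col=onz("top",P(430,257),z); knob=onz("top",P(298,283),z)
e=np.array(knob-end); pts=np.array([disc,knob,col,end])[:,:2]; c=pts.mean(0); u=np.linalg.svd(pts-c)[2][0]; u*=np.sign(u@(disc-end)[:2])
Y=np.r_[u,0]; X=np.array([u[1],-u[0],0])
E
python3 - <<'E'
from geo import *
print("Y",Y,"X",X,"yaw",np.degrees(np.arctan2(-Y[0],Y[1])))
print("perp resid mm",((pts-c)@X[:2]*1e3).round(1),"along mm from knob",((pts-knob[:2])@u*1e3).round(1))
ball,g=tri((346.8,161.5),(377.5,177.3)); print("ball",ball,g)
d2,g=tri((340.8,230.8),(326.8,229.7)); print("disc",d2,g,"plane",disc)
k2,g=tri((350.8,223.1),(343.8,226.3)); print("knob",k2,g,"plane",knob)
fl=onz("top",(311.1,242.7),z); print("flag",fl, "rel disc along",(fl-disc)@Y,"perp",(fl-disc)@X)
f2,g=tri((336.6,243),(311.1,242.7)); print("flag tri",f2,g,(f2-d2)@Y)
print("ball rel knob: y",(ball-knob)@Y,"x",(ball-knob)@X)
cor=[onz("top",P(*q),.012) for q in((50,272),(570,165),(594,285),(72,392))]; print(np.round(cor,3)); m=np.mean(cor,0)
print("foot centre rel knob",(m-knob)@Y,(m-knob)@X, "dims",np.linalg.norm(cor[0]-cor[1]),np.linalg.norm(cor[1]-cor[2]), "dir", (cor[0]-cor[1])/.285)
o=env.observe(); from scipy.spatial.transform import Rotation as R
print(R.from_quat(o["ee_rot"]).as_matrix().round(3))
E
```

```text
Y [-0.17792319  0.98404438  0.        ] X [0.98404438 0.17792319 0.        ] yaw 10.248814792427668
perp resid mm [ 0.1  0.1 -0.3  0.2] along mm from knob [  42.     0.   -68.6 -145.8]
ball [ 0.55200565 -0.14249156  0.16612152] 0.0004833170501156324
disc [ 0.4414004  -0.03618281  0.05645308] 0.00043737789402481617 plane [ 0.44150769 -0.03604829  0.055     ]
knob [ 0.44864132 -0.07593471  0.05675162] 2.412150018031756e-05 plane [ 0.44900671 -0.07740586  0.055     ]
flag [0.41198929 0.00129886 0.055     ] rel disc along 0.04200326895072693 perp -0.02240249564538845
flag tri [0.41213033 0.00125119 0.0577723 ] 1.833073930385725e-05 0.04204453706986869
ball rel knob: y -0.08237310937786504 x 0.08977527569400709
[[ 0.457  0.051  0.012]
 [ 0.508 -0.226  0.012]
 [ 0.444 -0.237  0.012]
 [ 0.393  0.041  0.012]]
foot centre rel knob -0.01541764385882414 -0.0012793879949470313 dims 0.28235496680821914 0.06482951083487579 dir [-0.17923138  0.97437191  0.        ]
[[-0.     0.293 -0.956]
 [ 0.002 -0.956 -0.293]
 [-1.    -0.002 -0.   ]]
```

Emit:
send_rows:
  moves:
    - {"offset": [-0.04, 0, 0], "twist": 0.04, "hand": 0.045}
    - {"offset": [-0.04, 0, 0], "twist": 0.04, "hand": 0.045}
    - {"offset": [-0.03, 0, 0], "twist": 0.039, "hand": 0.045}
    - {"offset": [0, -0.0237, -0.0321], "hand": 0.045}
    - {"offset": [0, -0.0237, -0.0321], "hand": 0.045}
    - {"offset": [0, -0.0237, -0.0321], "hand": 0.045}
    - {"offset": [0, -0.0237, -0.0321], "hand": 0.045}
    - {"offset": [0, -0.0237, -0.0321], "hand": 0.045}
  newtons: 25

```text
validation failed for argument at $.mo...
```

Emit:
send_rows:
  moves:
    - {"offset": [0, -0.0237, -0.0321]}
    - {"offset": [0, -0.0237, -0.0321]}
    - {"offset": [0, -0.0237, -0.0321]}
    - {"offset": [0, -0.0237, -0.0321]}
    - {"offset": [0, -0.0237, -0.0321]}
    - {"offset": [0, -0.0237, -0.0321]}
    - {"offset": [0, -0.0237, -0.0321]}
    - {"offset": [0, 0, 0]}

```text
validation failed for argument at $.mo...
```

Emit:
send_rows:
  moves:
    - {"offset": [-0.04, 0.0, 0.0], "twist": 0.04, "hand": 0.045}
    - {"offset": [-0.04, 0.0, 0.0], "twist": 0.04, "hand": 0.045}
    - {"offset": [-0.03, 0.0, 0.0], "twist": 0.039, "hand": 0.045}
    - {"offset": [0.0, -0.0237, -0.0321], "twist": 0.0, "hand": 0.045}
    - {"offset": [0.0, -0.0237, -0.0321], "twist": 0.0, "hand": 0.045}
    - {"offset": [0.0, -0.0237, -0.0321], "twist": 0.0, "hand": 0.045}
    - {"offset": [0.0, -0.0237, -0.0321], "twist": 0.0, "hand": 0.045}
    - {"offset": [0.0, -0.0237, -0.0321], "twist": 0.0, "hand": 0.045}
  newtons: 25

```text
time_s: 0.77
position: [0.3064, -0.4029, 0.3489]
ee_rot: [-0.704, -0.063, 0.704, -0.063]
force: [0.9, -0.1, 0.3]
width: 0.045
```

Emit:
send_rows:
  moves:
    - {"offset": [0.0, -0.0237, -0.0321], "twist": 0.0, "hand": 0.045}
    - {"offset": [0.0, -0.0237, -0.0321], "twist": 0.0, "hand": 0.045}
    - {"offset": [0.0, -0.0237, -0.0321], "twist": 0.0, "hand": 0.045}
    - {"offset": [0.0, -0.0237, -0.0321], "twist": 0.0, "hand": 0.045}
    - {"offset": [0.0, -0.0237, -0.0321], "twist": 0.0, "hand": 0.045}
    - {"offset": [0.0, -0.0237, -0.0321], "twist": 0.0, "hand": 0.045}
    - {"offset": [0.0, -0.0237, -0.0321], "twist": 0.0, "hand": 0.045}
    - {"offset": [0.0, -0.0237, -0.0321], "twist": 0.0, "hand": 0.045}

```text
time_s: 1.43
position: [0.5254, -0.1704, 0.3489]
ee_rot: [-0.704, -0.063, 0.704, -0.063]
force: [-0.0, -0.0, 0.0]
width: 0.0448
```

Emit:
send_rows:
  moves:
    - {"offset": [0.0, -0.0228, -0.0315], "twist": 0.0, "hand": 0.045}
    - {"offset": [0.04, 0.0, 0.0], "twist": 0.0, "hand": 0.045}
    - {"offset": [0.04, 0.0, 0.0], "twist": 0.0, "hand": 0.045}
    - {"offset": [0.039, 0.0, 0.0], "twist": 0.0, "hand": 0.045}
    - {"offset": [0.0, 0.0, 0.0], "twist": 0.0, "hand": 0.045}

```text
time_s: 1.85
position: [0.5465, -0.1413, 0.2204]
ee_rot: [-0.699, -0.067, 0.71, -0.06]
force: [-0.8, 0.2, -2.2]
width: 0.0448
```

```bash
python3 - <<'E'
from h import *
im=env.camera("scene"); print(env.observe()["position"], blobs(im,"yellow",(300,130,420,200)))
cv2.imwrite("pics/s1.png",cv2.resize(im[110:260,270:450],None,fx=4,fy=4,interpolation=cv2.INTER_CUBIC)[:,:,::-1])
E
```

```text
[ 0.54842317 -0.14251941  0.22527156] []
```

View pics/s1.png

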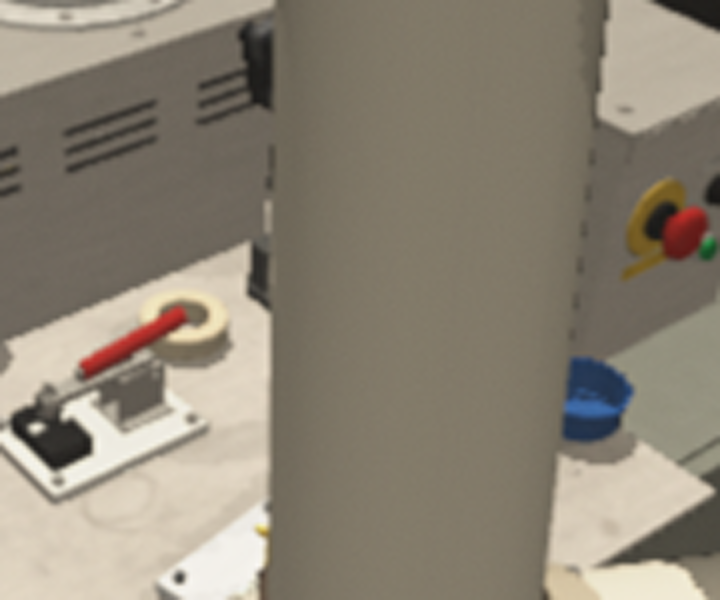

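The arm column hides the clamp in the scene view, so this picture only shows that the bystanders are clear. I'll settle and check the pose.

Emit:
send_rows:
  moves:
    - {"offset": [0.0, 0.0, 0.0], "twist": 0.0, "hand": 0.045}

```text
time_s: 1.98
position: [0.5517, -0.1445, 0.2315]
ee_rot: [0.704, 0.063, -0.704, 0.063]
force: [0.3, -0.4, 0.6]
width: 0.0448
```

```bash
python3 - <<'E'
from geo import *
from scipy.spatial.transform import Rotation as R
o=env.observe(); M=R.from_quat(o["ee_rot"]).as_matrix(); print(o["position"],o["force"],o["qvel"].round(3));print(M.round(3),o["joint_pos"].round(2))
d=np.array([.552,-.1425,.155])-o["position"]; print("tool offset",(M.T@d).round(4))
im=env.camera("top"); cv2.imwrite("pics/t1.png",cv2.resize(im[110:260,270:450],None,fx=4,fy=4,interpolation=cv2.INTER_CUBIC)[:,:,::-1])
E
```

```text
[ 0.55173887 -0.14446466  0.23145168] [ 0.26899483 -0.41689963  0.62455718] [-0.002 -0.034 -0.061 -0.    -0.005 -0.   ]
[[ 0.     0.178 -0.984]
 [-0.    -0.984 -0.178]
 [-1.     0.    -0.   ]] [-0.47  0.15  1.62  0.    1.37  0.92]
tool offset [ 0.0765 -0.0019 -0.0006]
```

Emit:
send_rows:
  moves:
    - {"offset": [0.02, -0.002, 0.0], "twist": 0.0, "hand": 0.045}
    - {"offset": [0.02, 0.0, 0.0], "twist": 0.0, "hand": 0.045}
    - {"offset": [0.018, 0.0, 0.0], "twist": 0.0, "hand": 0.045}
    - {"offset": [0.012, 0.0, 0.0], "twist": 0.0, "hand": 0.045}
    - {"offset": [0.006, 0.0, 0.0], "twist": 0.0, "hand": 0.045}
    - {"offset": [0.0, 0.0, 0.0], "twist": 0.0, "hand": 0.045}
    - {"offset": [0.0, 0.0, 0.0], "twist": 0.0, "hand": 0.045}

```text
time_s: 2.62
position: [0.5521, -0.1428, 0.156]
ee_rot: [0.705, 0.063, -0.704, 0.064]
force: [0.4, -0.6, 1.0]
width: 0.0451
```

Emit:
send_rows:
  moves:
    - {"offset": [0.0, 0.0, 0.0], "twist": 0.0, "hand": 0.015}
    - {"offset": [0.0, 0.0, 0.0], "twist": 0.0, "hand": 0.015}
    - {"offset": [0.0, 0.0, 0.0], "twist": 0.0, "hand": 0.015}
    - {"offset": [0.0, 0.0, 0.0], "twist": 0.0, "hand": 0.015}
    - {"offset": [0.0, 0.0, 0.0], "twist": 0.0, "hand": 0.015}
  newtons: 25

```text
time_s: 3.03
position: [0.5523, -0.1434, 0.1561]
ee_rot: [0.705, 0.062, -0.703, 0.064]
force: [0.3, -4.2, 5.0]
width: 0.0221
```

Emit:
send_rows:
  moves:
    - {"offset": [-0.0055, 0.0, 0.0113], "twist": 0.0, "hand": 0.015}
    - {"offset": [-0.0039, 0.0, 0.0119], "twist": 0.0, "hand": 0.015}
    - {"offset": [-0.0022, 0.0, 0.0124], "twist": 0.0, "hand": 0.015}
    - {"offset": [-0.0004, 0.0, 0.0125], "twist": 0.0, "hand": 0.015}
    - {"offset": [0.0, 0.0, 0.0], "twist": 0.0, "hand": 0.015}
    - {"offset": [0.0, 0.0, 0.0], "twist": 0.0, "hand": 0.015}

```text
time_s: 3.53
position: [0.5041, -0.1521, 0.1676]
ee_rot: [0.705, 0.062, -0.704, 0.064]
force: [0.9, -5.0, 4.1]
width: 0.0221
```

Emit:
send_rows:
  moves:
    - {"offset": [0.0013, 0.0, 0.0125], "twist": 0.0, "hand": 0.015}
    - {"offset": [0.003, 0.0, 0.0122], "twist": 0.0, "hand": 0.015}
    - {"offset": [0.0047, 0.0, 0.0117], "twist": 0.0, "hand": 0.015}
    - {"offset": [0.0063, 0.0, 0.0108], "twist": 0.0, "hand": 0.015}
    - {"offset": [0.0077, 0.0, 0.0099], "twist": 0.0, "hand": 0.015}
    - {"offset": [0.0, 0.0, 0.0], "twist": 0.0, "hand": 0.015}
    - {"offset": [0.0, 0.0, 0.0], "twist": 0.0, "hand": 0.015}

```text
time_s: 4.12
position: [0.446, -0.1626, 0.1423]
ee_rot: [-0.703, -0.062, 0.706, -0.064]
force: [-4.5, -9.6, -1.2]
width: 0.0219
```

Emit:
send_rows:
  moves:
    - {"offset": [0.009, 0.0015, 0.0087], "twist": 0.0, "hand": 0.015}
    - {"offset": [0.0102, 0.0, 0.0074], "twist": 0.0, "hand": 0.015}
    - {"offset": [0.0111, 0.0, 0.0059], "twist": 0.0, "hand": 0.015}
    - {"offset": [0.006, 0.0, 0.0024], "twist": 0.0, "hand": 0.015}
    - {"offset": [0.0, 0.0, 0.0], "twist": 0.0, "hand": 0.015}
    - {"offset": [0.0, 0.0, 0.0], "twist": 0.0, "hand": 0.015}

```text
time_s: 4.62
position: [0.4239, -0.1668, 0.107]
ee_rot: [0.704, 0.063, -0.704, 0.063]
force: [-1.5, -3.4, 3.6]
width: 0.0223
```

Emit:
send_rows:
  moves:
    - {"offset": [0.003, 0.0, 0.001], "twist": 0.0, "hand": 0.015}
    - {"offset": [0.0, 0.0, 0.0], "twist": 0.0, "hand": 0.015}
    - {"offset": [0.0, 0.0, 0.0], "twist": 0.0, "hand": 0.015}

```text
time_s: 4.87
position: [0.4239, -0.167, 0.1057]
ee_rot: [0.705, 0.063, -0.704, 0.063]
force: [-4.0, 2.3, 16.5]
width: 0.0218
```

Emit:
send_rows:
  moves:
    - {"offset": [-0.003, 0.0, 0.0], "twist": 0.0, "hand": 0.015}
    - {"offset": [0.0, 0.0, 0.0], "twist": 0.0, "hand": 0.045}
    - {"offset": [0.0, 0.0, 0.0], "twist": 0.0, "hand": 0.045}
    - {"offset": [0.0, 0.0, 0.0], "twist": 0.0, "hand": 0.045}
    - {"offset": [-0.01, 0.0, 0.0], "twist": 0.0, "hand": 0.045}
    - {"offset": [-0.02, 0.0, 0.0], "twist": 0.0, "hand": 0.045}
    - {"offset": [-0.04, 0.0, 0.0], "twist": 0.0, "hand": 0.045}
    - {"offset": [-0.04, 0.0, 0.0], "twist": 0.0, "hand": 0.045}

```text
time_s: 5.53
position: [0.4216, -0.1659, 0.2173]
ee_rot: [-0.703, -0.064, 0.705, -0.062]
force: [0.3, -0.8, 0.6]
width: 0.0451
```

Emit:
send_rows:
  moves:
    - {"offset": [0.0, -0.02, 0.0], "twist": -0.12, "hand": 0.045}
    - {"offset": [0.0, -0.02, 0.0], "twist": -0.12, "hand": 0.045}
    - {"offset": [0.0, -0.02, 0.01], "twist": -0.12, "hand": 0.045}
    - {"offset": [0.0, -0.02, 0.01], "twist": -0.12, "hand": 0.045}
    - {"offset": [0.0, 0.0, 0.0], "twist": -0.12, "hand": 0.045}
    - {"offset": [0.0, 0.0, 0.0], "twist": -0.12, "hand": 0.045}
    - {"offset": [0.0, 0.0, 0.0], "twist": -0.12, "hand": 0.045}
    - {"offset": [0.0, 0.0, 0.0], "twist": -0.12, "hand": 0.045}

```text
time_s: 6.2
position: [0.3771, -0.1017, 0.2175]
ee_rot: [0.594, 0.383, -0.594, 0.383]
force: [-0.3, -1.0, -0.5]
width: 0.045
```

Emit:
send_rows:
  moves:
    - {"offset": [0.0, 0.0, 0.0], "twist": -0.12, "hand": 0.045}
    - {"offset": [0.0, 0.0, 0.0], "twist": -0.12, "hand": 0.045}
    - {"offset": [0.0, 0.0, 0.0], "twist": -0.12, "hand": 0.045}
    - {"offset": [0.0, 0.0, 0.0], "twist": -0.12, "hand": 0.045}
    - {"offset": [0.0, 0.0, 0.0], "twist": -0.12, "hand": 0.045}
    - {"offset": [0.0, 0.0, 0.0], "twist": -0.011, "hand": 0.045}
    - {"offset": [0.0, 0.0, 0.0], "twist": 0.0, "hand": 0.045}
    - {"offset": [0.0, 0.0, 0.0], "twist": 0.0, "hand": 0.045}

```text
time_s: 6.87
position: [0.3773, -0.1019, 0.2172]
ee_rot: [0.454, 0.542, -0.454, 0.542]
force: [0.4, -0.9, 0.1]
width: 0.0452
```

```bash
python3 - <<'E'
from geo import *
from scipy.spatial.transform import Rotation as R
o=env.observe(); M=R.from_quat(o["ee_rot"]).as_matrix(); print(o["time_s"],o["position"],o["force"]);print(M.round(3),X,Y,o["joint_pos"].round(2))
print("tool offset to knob",(M.T@(np.r_[knob[:2],.044]-o["position"])).round(4))
a=env.camera("top");b=env.camera("scene")
for c in HSV: print(c,blobs(a,c,(285,165,420,255)),blobs(b,c,(320,150,400,275)))
f=lambda im,x,y:cv2.resize(im[y:y+130,x:x+180],None,fx=3.6/1.6,fy=3.6/1.6,interpolation=cv2.INTER_CUBIC)
cv2.imwrite("pics/t2.png",np.vstack([f(a,275,130),f(b,275,150)])[:,:,::-1])
E
```

```text
6.8667 [ 0.37726527 -0.1018636   0.2171953 ] [ 0.40340353 -0.94591589  0.11519057]
[[ 0.     0.985  0.175]
 [ 0.     0.175 -0.985]
 [-1.     0.    -0.   ]] [0.98404438 0.17792319 0.        ] [-0.17792319  0.98404438  0.        ] [-0.58 -0.34  2.1   0.    1.38 -0.75]
tool offset to knob [ 0.1732  0.0749 -0.0115]
yellow [([386.7, 236.7], [97, 67, 11, 11, 87]), ([311.1, 242.7], [26, 75, 2, 6, 7])] []
blue [([343.9, 226.3], [52, 57, 15, 11, 102])] []
red [([326.8, 229.7], [41, 63, 2, 5, 6])] [([340.7, 230.7], [19, 79, 4, 5, 17])]
```

View pics/t2.png

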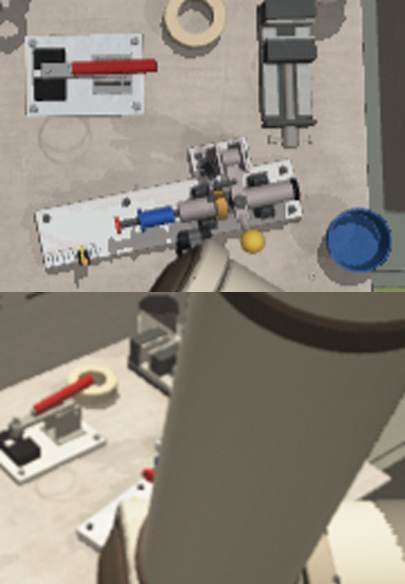

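In the top view the clamp arm now lies across the barrel with the ball at (386.7,236.7). The knob and disc have not moved (disc still at 326.8,229.7).

Emit:
send_rows:
  moves:
    - {"offset": [0.0, 0.038, -0.006], "twist": 0.0, "hand": 0.045}
    - {"offset": [0.0, 0.037, -0.0055], "twist": 0.0, "hand": 0.045}
    - {"offset": [0.035, 0.0, 0.0], "twist": 0.0, "hand": 0.045}
    - {"offset": [0.035, 0.0, 0.0], "twist": 0.0, "hand": 0.045}
    - {"offset": [0.02, 0.0, 0.0], "twist": 0.0, "hand": 0.045}
    - {"offset": [0.0, 0.0, 0.0], "twist": 0.0, "hand": 0.045}
    - {"offset": [0.0, 0.0, 0.0], "twist": 0.0, "hand": 0.045}

```text
time_s: 7.55
position: [0.4484, -0.0769, 0.1265]
ee_rot: [0.453, 0.543, -0.454, 0.542]
force: [-0.6, -0.1, -0.2]
width: 0.0449
```

```bash
python3 - <<'E'
from geo import *
from scipy.spatial.transform import Rotation as R
o=env.observe(); M=R.from_quat(o["ee_rot"]).as_matrix(); print(o["time_s"],o["position"],o["force"])
print("tool offset to knob",(M.T@(np.r_[knob[:2],.044]-o["position"])).round(4))
b=onz("top",(386.7,236.7),.115); print("ball shut rel axis: X",(b-knob)@X,"Y",(b-knob)@Y)
E
```

```text
7.55 [ 0.44837886 -0.07692225  0.12645712] [-0.61628735 -0.14352677 -0.18406923]
tool offset to knob [0.0825 0.0007 0.0007]
ball shut rel axis: X -0.03958332997073175 Y -0.08322578473236991
```

Emit:
send_rows:
  moves:
    - {"offset": [0.025, 0.0005, 0.0005], "twist": 0.0, "hand": 0.045}
    - {"offset": [0.025, 0.0, 0.0], "twist": 0.0, "hand": 0.045}
    - {"offset": [0.018, 0.0, 0.0], "twist": 0.0, "hand": 0.045}
    - {"offset": [0.01, 0.0, 0.0], "twist": 0.0, "hand": 0.045}
    - {"offset": [0.005, 0.0, 0.0], "twist": 0.0, "hand": 0.045}
    - {"offset": [0.0, 0.0, 0.0], "twist": 0.0, "hand": 0.045}
    - {"offset": [0.0, 0.0, 0.0], "twist": 0.0, "hand": 0.045}

```text
time_s: 8.13
position: [0.4509, -0.0783, 0.0455]
ee_rot: [0.454, 0.542, -0.453, 0.544]
force: [-0.0, -1.1, -0.0]
width: 0.0449
```

Emit:
send_rows:
  moves:
    - {"offset": [0.0, 0.0, 0.0], "twist": 0.0, "hand": 0.01}
    - {"offset": [0.0, 0.0, 0.0], "twist": 0.0, "hand": 0.01}
    - {"offset": [0.0, 0.0, 0.0], "twist": 0.0, "hand": 0.01}
    - {"offset": [0.0, 0.0, 0.0], "twist": 0.0, "hand": 0.01}
    - {"offset": [0.0, 0.0, 0.0], "twist": 0.0, "hand": 0.01}
    - {"offset": [0.0, 0.0, 0.0], "twist": 0.0, "hand": 0.01}
  newtons: 40

```text
time_s: 8.63
position: [0.4495, -0.0782, 0.045]
ee_rot: [0.453, 0.543, -0.454, 0.543]
force: [-5.8, -0.7, 6.3]
width: 0.0168
```

Emit:
send_rows:
  moves:
    - {"offset": [-0.001, -0.0007, -0.004], "twist": 0.0, "hand": 0.01}
    - {"offset": [0.0, 0.0, -0.007], "twist": 0.0, "hand": 0.01}
    - {"offset": [0.0, 0.0, -0.008], "twist": 0.0, "hand": 0.01}
    - {"offset": [0.0, 0.0, -0.008], "twist": 0.0, "hand": 0.01}
    - {"offset": [0.0, 0.0, -0.006], "twist": 0.0, "hand": 0.01}
    - {"offset": [0.0, 0.0, -0.003], "twist": 0.0, "hand": 0.01}
    - {"offset": [0.0, 0.0, 0.0], "twist": 0.0, "hand": 0.01}
    - {"offset": [0.0, 0.0, 0.0], "twist": 0.0, "hand": 0.01}

```text
time_s: 9.3
position: [0.4428, -0.0425, 0.0454]
ee_rot: [0.453, 0.542, -0.453, 0.544]
force: [-2.2, -6.6, -0.4]
width: 0.0168
```

```bash
cat > chk.py <<'E'
from geo import *
import sys
o=env.observe(); print(o["time_s"],o["position"],o["force"],o["width"])
print("TCP pulled since grip",(o["position"]-np.array([.4495,-.0782,.045]))@Y)
a=env.camera("top");b=env.camera("scene")
for c in HSV: print(c,blobs(a,c,(285,165,420,255),2),blobs(b,c,(320,190,400,275),2))
f=lambda im,x,y,w,h,s:cv2.resize(im[y:y+h,x:x+w],(int(w*s),int(h*s)),interpolation=cv2.INTER_CUBIC)
A=f(a,285,195,140,60,5.6);B=f(b,300,205,140,60,5.6)
cv2.imwrite(sys.argv[1],np.vstack([A,B[:256]])[:590,:,::-1])
E
python3 chk.py pics/p1.png
```

```text
9.3 [ 0.44281263 -0.04254407  0.04544412] [-2.18443781 -6.58021411 -0.39095224] 0.016756552252573675
TCP pulled since grip 0.03627685345878561
yellow [([386.7, 236.7], [97, 67, 11, 11, 87])] [([336.4, 245.2], [14, 51, 5, 11, 18])]
blue [] [([339.5, 231.6], [16, 37, 7, 10, 35])]
red [] [([331.4, 237.9], [9, 46, 5, 5, 19])]
```

View pics/p1.png

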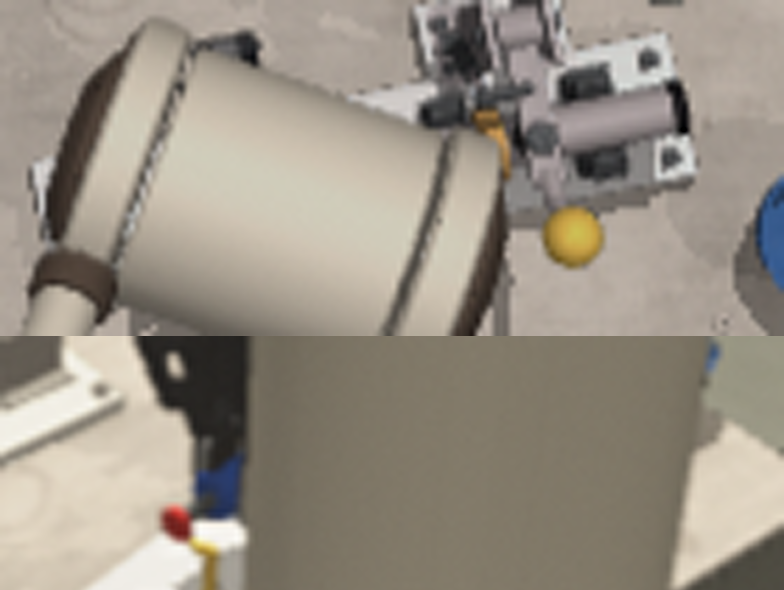

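The scene crop shows the disc at (331.4,237.9) just short of the flag tip near (335,242). The clamp ball is unmoved at (386.7,236.7).

```bash
cat > along.py <<'E'
from geo import *
ax=np.r_[c,0]
def al(p,x):  # scene pixel -> nest y rel. first disc position and height, on vertical plane at nest x
    C,d=ray("scene",p); s=(x-(C-ax)@X)/(d@X); q=C+s*d; return ((q-disc)@Y*1e3).round(2),(q[2]*1e3).round(1)
E
python3 - <<'E'
from along import *
print("disc0",al((340.8,230.8),0),al((340.7,230.7),0)); print("disc1",al((331.4,237.9),0)); 
b=cv2.imread("pics/scene0.png")[:,:,::-1].copy()
h=cv2.cvtColor(b,cv2.COLOR_RGB2HSV)
for v in range(235,255): print(v,[(u,*b[v,u]) for u in range(332,341) if 18<=h[v,u,0]<=34 and h[v,u,1]>90])
print("flag tip tri on x=-12:",[ (p,al(p,-.012)) for p in((334.5,241.5),(335.5,242.5),(336,242))])
t=cv2.imread("pics/top0.png")[:,:,::-1].copy(); h=cv2.cvtColor(t,cv2.COLOR_RGB2HSV)
for v in range(236,252): print(v,[(u,*h[v,u]) for u in range(306,318) if 18<=h[v,u,0]<=34 and h[v,u,1]>90])
for p in ((310.5,240),(311.1,242.7),(311,241)): q=onz("top",p,.055); print(p,(q-disc)@Y,(q-disc)@X)
E
```

```text
disc0 (np.float64(-0.56), np.float64(56.1)) (np.float64(-0.12), np.float64(56.7))
disc1 (np.float64(35.48), np.float64(56.1))
235 []
236 []
237 []
238 []
239 []
240 []
241 []
242 [(334, np.uint8(199), np.uint8(180), np.uint8(109)), (335, np.uint8(208), np.uint8(181), np.uint8(85)), (336, np.uint8(216), np.uint8(186), np.uint8(101)), (337, np.uint8(229), np.uint8(200), np.uint8(119))]
243 [(335, np.uint8(169), np.uint8(143), np.uint8(83)), (336, np.uint8(162), np.uint8(130), np.uint8(57)), (337, np.uint8(176), np.uint8(142), np.uint8(58)), (338, np.uint8(202), np.uint8(176), np.uint8(112))]
244 [(337, np.uint8(140), np.uint8(113), np.uint8(53)), (338, np.uint8(165), np.uint8(147), np.uint8(103))]
245 [(337, np.uint8(143), np.uint8(117), np.uint8(65))]
246 [(337, np.uint8(140), np.uint8(116), np.uint8(64))]
247 [(337, np.uint8(140), np.uint8(115), np.uint8(61))]
248 [(337, np.uint8(137), np.uint8(113), np.uint8(61))]
249 [(337, np.uint8(137), np.uint8(112), np.uint8(60))]
250 [(337, np.uint8(136), np.uint8(111), np.uint8(58))]
251 [(336, np.uint8(151), np.uint8(132), np.uint8(88)), (33
[... 731 characters left out ...]
), np.uint8(208))]
242 [(311, np.uint8(25), np.uint8(157), np.uint8(182)), (312, np.uint8(22), np.uint8(116), np.uint8(57))]
243 [(311, np.uint8(26), np.uint8(150), np.uint8(202)), (312, np.uint8(23), np.uint8(142), np.uint8(72))]
244 [(311, np.uint8(26), np.uint8(149), np.uint8(171)), (312, np.uint8(23), np.uint8(157), np.uint8(143))]
245 [(311, np.uint8(22), np.uint8(138), np.uint8(168)), (312, np.uint8(18), np.uint8(145), np.uint8(187))]
246 [(311, np.uint8(19), np.uint8(143), np.uint8(136))]
247 []
248 []
249 []
250 []
251 []
(310.5, 240) 0.04213775971529758 -0.015966168681630522
(311.1, 242.7) 0.04200326895072693 -0.02240249564538845
(311, 241) 0.041451554382894155 -0.018479292172234235
```

```bash
python3 - <<'E'
from along import *
t=cv2.imread("pics/top0.png")[:,:,::-1].astype(float)
def prof(im,rows,u0,u1,f,n,z):
    for v in rows:
        w=f(im[v,u0:u1]); w=np.clip(w-12,0,None); u=(w*np.arange(u0,u1)).sum()/max(w.sum(),1)
        q=onz(n,(u,v),z); print(v,round(u,2),w.round(0).astype(int).tolist(),"y %.1f x %.1f"%((q-disc)@Y*1e3,(q-disc)@X*1e3))
print("disc top");prof(t,range(225,235),322,331,lambda p:p[:,0]-p[:,1:].max(1),"top",.055)
print("flag top");prof(t,range(238,246),306,316,lambda p:np.minimum(p[:,0],p[:,1])-p[:,2]-10,"top",.055)
s=cv2.imread("pics/scene0.png")[:,:,::-1].astype(float)
print("fin scene");prof(s,range(239,245),330,341,lambda p:np.minimum(p[:,0],p[:,1])-p[:,2]-25,"scene",.056)
E
```

```text
disc top
225 0.0 [0, 0, 0, 0, 0, 0, 0, 0, 0] y 747.6 x 162.4
226 326.45 [0, 0, 0, 4, 22, 29, 0, 0, 0] y -0.9 x 8.6
227 326.47 [0, 0, 0, 0, 87, 78, 0, 0, 0] y -0.5 x 6.3
228 326.58 [0, 0, 0, 0, 90, 122, 0, 0, 0] y -0.3 x 4.0
229 326.71 [0, 0, 0, 0, 61, 127, 5, 0, 0] y -0.1 x 1.6
230 326.99 [0, 0, 0, 0, 38, 125, 36, 0, 0] y -0.3 x -0.8
231 327.31 [0, 0, 0, 0, 3, 109, 55, 0, 0] y -0.6 x -3.2
232 327.44 [0, 0, 0, 0, 0, 79, 62, 0, 0] y -0.4 x -5.6
233 327.52 [0, 0, 0, 0, 0, 43, 47, 0, 0] y -0.1 x -7.9
234 0.0 [0, 0, 0, 0, 0, 0, 0, 0, 0] y 750.9 x 141.7
flag top
238 0.0 [0, 0, 0, 0, 0, 0, 0, 0, 0, 0] y 752.3 x 132.5
239 310.28 [0, 0, 0, 0, 43, 17, 0, 0, 0, 0] y 42.2 x -13.6
240 310.61 [0, 0, 0, 0, 36, 57, 0, 0, 0, 0] y 41.9 x -16.0
241 310.94 [0, 0, 0, 0, 5, 78, 0, 0, 0, 0] y 41.6 x -18.5
242 311.0 [0, 0, 0, 0, 0, 70, 0, 0, 0, 0] y 41.9 x -20.8
243 311.1 [0, 0, 0, 0, 0, 82, 9, 0, 0, 0] y 42.1 x -23.1
244 311.41 [0, 0, 0, 0, 0, 66, 46, 0, 0, 0] y 41.9 x -25.5
245 311.92 [0, 0, 0, 0, 0, 45, 42, 35, 0, 0] y 41.2 x -28.0
fin scene
239 0.0 [0, 0, 0, 0, 0, 0, 0, 0, 0, 0, 0] y 592.3 x 580.4
240 0.0 [0, 0, 0, 0, 0, 0, 0, 0, 0, 0, 0] y 593.4 x 576.4
241 334.72 [0, 0, 0, 0, 25, 28, 8, 0, 0, 0, 0] y 38.2 x -13.2
242 335.77 [0, 0, 0, 0, 34, 59, 48, 44, 18, 0, 0] y 39.2 x -17.4
243 336.59 [0, 0, 0, 0, 0, 23, 36, 47, 27, 0, 0] y 40.5 x -21.1
244 337.19 [0, 0, 0, 0, 0, 0, 1, 23, 7, 0, 0] y 42.1 x -24.4
```

Emit:
send_rows:
  moves:
    - {"offset": [0.0, 0.0, -0.003], "twist": 0.0, "hand": 0.01}
    - {"offset": [0.0, 0.0, -0.003], "twist": 0.0, "hand": 0.01}
    - {"offset": [0.0, 0.0, 0.0], "twist": 0.0, "hand": 0.01}
    - {"offset": [0.0, 0.0, 0.0], "twist": 0.0, "hand": 0.01}
    - {"offset": [0.0, 0.0, 0.0], "twist": 0.0, "hand": 0.01}

```text
time_s: 9.82
position: [0.4418, -0.0369, 0.0454]
ee_rot: [0.453, 0.542, -0.453, 0.544]
force: [-0.8, -7.5, -0.8]
width: 0.0163
```

```bash
python3 chk.py pics/p2.png; cat > red.py <<'E'
from along import *
def redc(im):
    y0,x0=222,322; p=im[y0:250,x0:350].astype(float); w=np.clip(p[:,:,0]-p[:,:,1:].max(2)-25,0,None)
    n,l,s,_=cv2.connectedComponentsWithStats((w>0).astype(np.uint8)); k=1+np.argmax([w[l==i].sum() for i in range(1,n)]); w=w*(l==k)
    v,u=np.mgrid[y0:250,x0:350]; return (w*u).sum()/w.sum(),(w*v).sum()/w.sum()
a=redc(cv2.imread("pics/scene0.png")[:,:,::-1]); b=redc(env.camera("scene")); print(a,b,al(a,0),al(b,0))
E
python3 red.py
```

```text
9.8167 [ 0.44181175 -0.03694491  0.04544174] [-0.81440523 -7.52203104 -0.83648433] 0.016315753156096735
TCP pulled since grip 0.04196475322080483
yellow [([386.7, 236.7], [97, 67, 11, 11, 87])] [([336.6, 246.2], [15, 52, 4, 11, 16])]
blue [] [([337.6, 232.4], [14, 38, 7, 10, 35])]
red [] [([329.6, 238.9], [8, 47, 4, 5, 17])]
(np.float64(340.79543973941367), np.float64(230.42801302931596)) (np.float64(329.7227555053642), np.float64(238.62676453980802)) (np.float64(-0.44), np.float64(57.4)) (np.float64(41.84), np.float64(57.9))
```

View pics/p2.png

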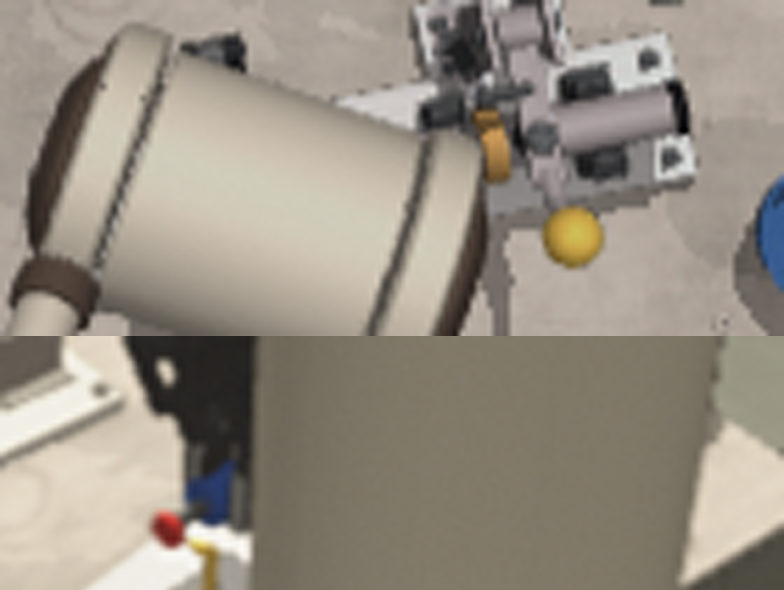

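```bash
python3 - <<'E'
from along import *
B=disc+0*Y; B=B-((B-ax)@X)*X
for z in(.052,.055,.058,.062):
  for y in(.038,.0422):
    for x in(-.012,-.02,-.028):
        q=B+y*Y+x*X; q[2]=z; print(z,y,x,np.round(proj("scene",q),1), end=" ")
    print()
b=cv2.imread("pics/scene0.png")
cv2.imwrite("pics/f.png",cv2.resize(b[228:258,322:352],(600,600),interpolation=cv2.INTER_NEAREST))
E
```

```text
0.052 0.038 -0.012 [334.4 241.9] 0.052 0.038 -0.02 [336.8 243.5] 0.052 0.038 -0.028 [339.4 245.1] 
0.052 0.0422 -0.012 [333.2 242.8] 0.052 0.0422 -0.02 [335.7 244.4] 0.052 0.0422 -0.028 [338.2 245.9] 
0.055 0.038 -0.012 [334.4 241. ] 0.055 0.038 -0.02 [336.9 242.6] 0.055 0.038 -0.028 [339.4 244.2] 
0.055 0.0422 -0.012 [333.3 241.9] 0.055 0.0422 -0.02 [335.8 243.5] 0.055 0.0422 -0.028 [338.3 245. ] 
0.058 0.038 -0.012 [334.5 240.1] 0.058 0.038 -0.02 [337.  241.7] 0.058 0.038 -0.028 [339.5 243.3] 
0.058 0.0422 -0.012 [333.3 241. ] 0.058 0.0422 -0.02 [335.8 242.6] 0.058 0.0422 -0.028 [338.4 244.1] 
0.062 0.038 -0.012 [334.5 238.9] 0.062 0.038 -0.02 [337.  240.5] 0.062 0.038 -0.028 [339.6 242. ] 
0.062 0.0422 -0.012 [333.4 239.8] 0.062 0.0422 -0.02 [335.9 241.3] 0.062 0.0422 -0.028 [338.4 242.9]
```

View pics/f.png

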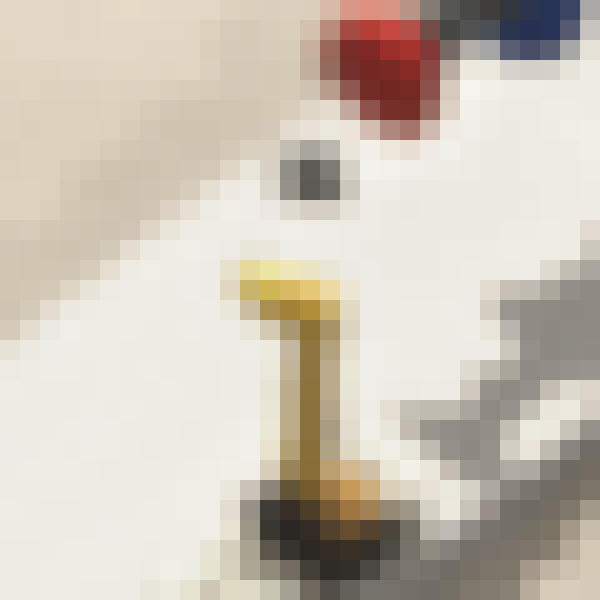

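The fin's tip edge in the scene view is at about (333.3,241.7). That matches where a flag 42.2 mm along should appear, so the two views agree, and the disc has moved 42.0 to 42.3 mm.

```bash
python3 - <<'E'
from plant import env
o=env.observe(); print(o["time_s"],o["position"],o["force"],o["width"]); print(env.sign_off())
E
```

```text
9.9667 [ 0.44186745 -0.03701325  0.04546989] [-1.23823326 -7.53382535 -0.27169414] 0.01669999560680815
the job is handed in; nothing more can be done
None
```

I swung the clamp over centre onto the barrel and let go of it. I then gripped the blue knob and drew the rod out until the red disc was level with the flag. I handed the job in at about 10 s with the knob still gripped; sign-off gave no verdict.

**Clamp:** It is shut. After release the ball sat 40 mm on the robot side of the rod axis, where a shut clamp should put it. It did not move during the pull.

**Disc at flag:** The top view put the flag about 42.2 mm from the disc's starting place. The disc moved 42.3 mm by the scene camera and 42.0 mm by the arm's own reading. The scene view of the flag tip agrees with that distance to about a pixel. The end stop is at 80 mm, so the rod is well clear of it.

**Holding force:** The pull read about 7.5 N, in line with the spring at that draw.

**What I could not check:**
- The arm hid the clamp and barrel from the scene camera, so the barrel's seating was judged from the top view only.
- My first scene estimates of the flag came out at 31 to 42 mm. I put that down to coarse pixels and set them aside after the later tip check matched.
- I saw no bystander move, but I did not measure them one by one.

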